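# Sweep used vial caps into the catch tray

## Robot

A 7-joint arm with a two-finger parallel gripper is mounted at the origin on the work surface. World frame = base frame: x ahead of the robot, y to its left, z up, the work surface at z = 0. Lengths are in m, angles in rad, forces in N, time in s.
With the tool pointing down it reaches from about 0.375 to 0.925 m from the base axis. Payload 3.1 kg.
Tool frame: the origin (TCP) lies on the centre line of the jaws, within the pads' length; the fingertips stand robot.tip_extent ahead of it and the grasp point (between the pads) lies 5 mm behind it (robot.tip_extent is the distance from the TCP to the fingertips, in m); x points along the fingers, y is the direction in which the jaws open and shut, and the axes are right-handed (so a half turn about x gives the same grasp; the last joint's range is limited). The gripper opens to 85 mm and grips with 20 to 120 N. Pads are 22 mm wide; open, the fingers measure 114 mm over their backs; the gripper's body (76 mm by 85 mm) begins 54 mm behind the grasp point. The pads swing forward as they close: fully open they stand 13 mm farther back than shut.
Start: joints at [1.074, 0.383, 0.044, 1.598, -0.018, 1.161, -0.05], TCP at [0.252, -0.599, 0.245] pointing down, gripper open.
Joint ranges: [-2.61, 2.61], [-0.41, 2.15], [-1.48, 1.57], [0, 2.5], [-1.57, 4.71], [0.05, 1.97], [-2.85, 2.85]. Speed limits (rad/s): [2.79, 2.79, 3.14, 3.14, 3.14, 3.14, 3.14].

## Interface

Orientations are given as [roll, pitch, yaw] about the fixed x, y, z axes, in that order (R = Rz(yaw) Ry(pitch) Rx(roll)).
In Python, from rig import robot, get_image, close_job gives the robot as it stands. The module is installed in compiled form; this text tells all that it offers.
- The arm moves only by the tool send_rows, never from a script. Its argument "series" is one flat list of numbers, 7 for each row, row after row: the gripper command: -1 is shut, 1 is fully open, values between are in proportion, then the shift along the tool's x, y, z in cm, then the turn, a rotation vector about the tool's x, y, z in rad. A call has 1 to 20 rows; each row shifts and turns the commanded pose from where the row before left it, along the tool's axes as they then stand; what a row does not reach is not made up. A row lasts 1/12 s, in which the tool goes at most 41.7 mm and 7.16 degrees, less where a joint would pass 70% of its speed; a pose out of reach is approached as far as the arm can. A call with a gripper value outside its range is refused whole. The fingers move at their own pace and stop on an object; "newtons" is the grip in N (left out, the last holds). Time passes only in rows, so rows that do not move let the fingers close. It gives the time, the measured TCP pose, the force and the opening at its end, in the units of the state.
- robot.state(): the state, without advancing time (a new reading comes with each control period).
- get_image(name): name is "scene" or "top"; returns a dict with "frame" (400x640x3 uint8, red, green, blue), "fovy" (degrees; the focal length in pixels is half the picture's height over the tangent of half this angle, whatever the lens; pixels are square), "cx", "cy" (the principal point, pixels), "pose" (4x4, takes a point from camera to world coordinates). Camera axes: x right, y down, z forward; pixel columns grow to the right and rows downward; lengths in m; the calibration is good to about 2 mm. A picture is of the moment at which its call begins. There is no depth.
- close_job(): hands the job in, once; it reports no verdict.
The state is a dict: "t": time; "joint_pos": joint angles; "qd": joint speeds; "tau": joint torques, N m; "position": TCP position; "tcp_rot": TCP orientation; "contact_force": force on the tool from outside, world axes, zero at the start; "torque": the same for the moment, N m; "width": finger opening in m.
Only numpy, scipy, OpenCV 4.12 (cv2) and the standard library are available. Lean on these libraries where they do the work, as an engineer would, in place of code of your own. Each camera call takes 0.05 s, during which the arm holds its last target. There are 200 camera calls.

## Task

Clear the three used orange caps off the laboratory bench: with the fingertips, sweep them along the bench through the open front of the yellow catch tray until each lies wholly inside it. Do not pick any cap up. Leave the capped sample vial that stands among them, the clean blue cap and everything else on the bench where they are, and finish clear of everything.

Things in the scene. Friction and masses are not known exactly. Their poses are not given: they have to be found in the camera images.
- orange1: loose orange plastic screw cap, a solid disc 25 mm across and 16 mm tall, standing flat on the bench, about 15 g (slides, does not roll); origin at the centre of its underside, at bench height
- orange2: loose orange plastic screw cap, a solid disc 25 mm across and 16 mm tall, standing flat on the bench, about 15 g (slides, does not roll); origin at the centre of its underside, at bench height
- orange3: loose orange plastic screw cap, a solid disc 25 mm across and 16 mm tall, standing flat on the bench, about 15 g (slides, does not roll); origin at the centre of its underside, at bench height
- tray: yellow three-sided catch tray fixed to the bench, 126 mm deep (x) by 262 mm wide (y), walls 30 mm high, 6 mm thick at back and sides; origin in its middle at bench height, x points from the open front to the back: mouth at x -63 mm, inner faces at x +60 (back), y -125 and +125 (sides). No sill or raised floor (the yellow floor is a film): things slide straight in
- vial_center (a point): small amber sample vial with a white cap, 26 mm across, 48 mm tall, about 60 g, standing loose in the row of orange caps before the tray (which place in the row varies; centres in the row are at least 56 mm apart); must stay where it is, upright; this point is its centre, 24 mm above the bench
- blue_center (a point): clean blue screw cap, same shape as the orange ones (25 mm across, 16 mm tall), loose beside the tray, outside its side wall; must be left alone; this point is its centre, 8 mm above the bench
- beaker: loose glass beaker, 70 mm across, 80 mm tall, to the robot's left; leave alone; origin at the centre of its underside
- reagent: loose amber bottle with blue cap, 64 mm across, 140 mm tall, to the left; leave alone; origin at the centre of its underside
- jar: loose white jar, 68 mm across, 75 mm tall, to the right; leave alone; origin at the centre of its underside
- marker: loose white marker pen with black cap lying on the bench to the right, 130 mm long, 14 mm thick; leave alone; origin at bench height under its middle, x along the pen

How it is judged:
At the end, for the whole second after the job is handed in: All three orange caps lie at rest on the bench between the tray's walls, wholly inside (centre at least 17 mm behind the mouth); the vial and blue cap are within 12 mm and the other loose things within 15 mm of where they started, upright (x of orange1 in the frame of tray between -0.046 and 0.06 m and y of orange1 in the frame of tray between -0.125 and 0.125 m and height (world z) of each of orange1, orange2, orange3 below 0.02 m and linear speed of each of orange1, orange2, orange3 below 0.02 m/s and x of orange2 in the frame of tray between -0.046 and 0.06 m and y of orange2 in the frame of tray between -0.125 and 0.125 m and x of orange3 in the frame of tray between -0.046 and 0.06 m and y of orange3 in the frame of tray between -0.125 and 0.125 m and not (distance of vial_center from where it was at the start of the episode above 0.012 m or angle between vial_center's own z axis and vertical above 0.3 rad) and not (distance of blue_center from where it was at the start of the episode above 0.012 m or angle between blue_center's own z axis and vertical above 0.3 rad) and not (distance of beaker from where it was at the start of the episode above 0.015 m or angle between beaker's own z axis and vertical above 0.3 rad) and not (distance of reagent from where it was at the start of the episode above 0.015 m or angle between reagent's own z axis and vertical above 0.3 rad) and not (distance of jar from where it was at the start of the episode above 0.015 m or angle between jar's own z axis and vertical above 0.3 rad) and not (distance of marker from where it was at the start of the episode above 0.015 m)); the robot touches nothing.
It fails at once if an orange cap is picked up (raised more than 25 mm off the bench) (height (world z) of any of orange1, orange2, orange3 above 0.025 m).
It fails at once if the sample vial or the blue cap is moved more than 12 mm or tipped ((distance of vial_center from where it was at the start of the episode above 0.012 m or angle between vial_center's own z axis and vertical above 0.3 rad) or (distance of blue_center from where it was at the start of the episode above 0.012 m or angle between blue_center's own z axis and vertical above 0.3 rad)).
It fails at once if another thing on the bench is moved more than 15 mm or tipped ((distance of beaker from where it was at the start of the episode above 0.015 m or angle between beaker's own z axis and vertical above 0.3 rad) or (distance of reagent from where it was at the start of the episode above 0.015 m or angle between reagent's own z axis and vertical above 0.3 rad) or (distance of jar from where it was at the start of the episode above 0.015 m or angle between jar's own z axis and vertical above 0.3 rad) or distance of marker from where it was at the start of the episode above 0.015 m).
It also fails if it takes over 48 s, if anything falls off the work surface, if the arm or the gripper's body presses on something with over 40 N, if the wrist force passes 120 N, or if a joint passes its speed limit or range.

## Working session

There is one attempt and no reset: what is moved stays moved. The work goes in short steps, Python scripts to look and compute and a tool call to move; the robot and the scene stay as the last step left them, time stands still between calls to the robot, and variables do not carry over. Pictures are saved under pics/ and viewed, about 8 in all and at most 12, crops included, and the job is handed in when it is done.

Besides the shell and the picture viewer there is one more tool, called after "Emit:" by a JSON object that holds its "method" and its "body". send_rows: Moves the arm, as the interface text tells. Its arguments: {"type":"object","properties":{"series":{"type":"array","items":{"type":"number"}},"newtons":{"type":"number"}},"required":["series"]}

```bash
mkdir -p pics; python3 - <<'E'
from rig import robot,get_image
import cv2,numpy as np
s=robot.state()
print({k:np.round(v,3).tolist() for k,v in s.items()},robot.tip_extent)
for n in("scene","top"):
    d=get_image(n);cv2.imwrite(f"pics/{n}0.png",d["frame"][:,:,::-1])
    print(n,d["fovy"],d["cx"],d["cy"],np.round(d["pose"],3).tolist())
E
```

```text
{'t': 0.0, 'joint_pos': [1.074, 0.384, 0.044, 1.6, -0.018, 1.161, -0.05], 'qd': [0.001, -0.0, 0.0, 0.001, 0.0, 0.001, 0.0], 'tau': [-0.0, -43.346, 1.024, -24.951, 0.011, 0.011, -0.0], 'position': [0.252, -0.598, 0.244], 'tcp_rot': [-1.509, 1.568, 2.031], 'contact_force': [0.029, 0.202, -0.026], 'torque': [-0.01, 0.003, -0.024], 'width': 0.085} 0.014
scene 44.21834229409723 318.32794536766784 198.54084173710282 [[0.435, 0.501, -0.748, 1.402], [0.9, -0.231, 0.369, -0.416], [0.012, -0.834, -0.552, 0.701], [0.0, 0.0, 0.0, 1.0]]
top 46.620547475763786 321.43531828900825 196.5777184128666 [[-0.016, -0.993, 0.115, 0.403], [-1.0, 0.014, -0.013, -0.002], [0.011, -0.115, -0.993, 1.264], [0.0, 0.0, 0.0, 1.0]]
```

View pics/top0.png

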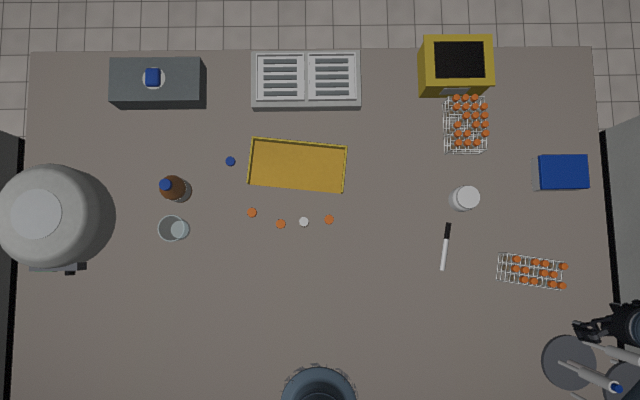

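View pics/scene0.png

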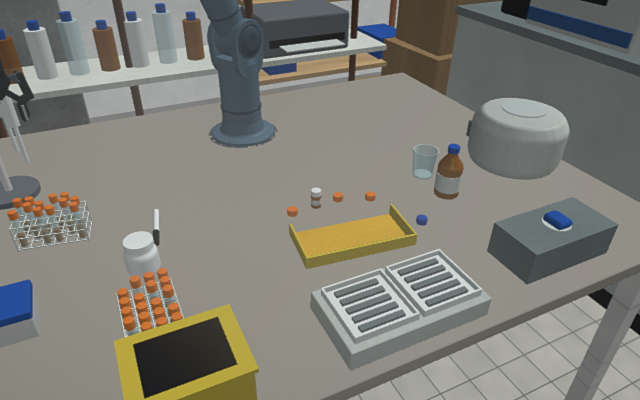

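The top view shows the tray at about (297,166), the caps at (252,212), (281,224) and (329,219), the vial at (304,222) and the blue cap at (230,161). I'll enlarge it for pixel readings.

```bash
cat > h.py <<'E'
import numpy as np,cv2
from rig import robot,get_image
def ray(d,u,v,z):
    f=200/np.tan(np.radians(d["fovy"]/2)); P=np.array(d["pose"])
    r=P[:3,:3]@[(u-d["cx"])/f,(v-d["cy"])/f,1]; o=P[:3,3]
    return o+r*(z-o[2])/r[2]
def orange(d,z=.012,roi=(120,260,200,400)):
    r0,r1,c0,c1=roi; h=cv2.cvtColor(d["frame"][r0:r1,c0:c1],cv2.COLOR_RGB2HSV)
    m=cv2.inRange(h,(4,170,120),(14,255,255))
    n,_,st,c=cv2.connectedComponentsWithStats(m)
    return [(c[i]+[c0,r0],st[i,4],ray(d,*(c[i]+[c0,r0]),z).round(4)) for i in range(1,n) if st[i,4]>15]
E
python3 - <<'E'
from h import *
d=get_image("top")
for o in orange(d):print(o)
cv2.imwrite("pics/crop.png",cv2.resize(d["frame"][125:240,210:360,::-1],None,fx=5,fy=5,interpolation=cv2.INTER_CUBIC))
E
```

```text
(array([251.4, 212.2]), np.int32(40), array([0.5088, 0.1715, 0.012 ]))
(array([328.52083333, 219.125     ]), np.int32(48), array([ 0.4869, -0.0365,  0.012 ]))
(array([280.28571429, 223.42857143]), np.int32(42), array([0.4773, 0.0937, 0.012 ]))
```

View pics/crop.png

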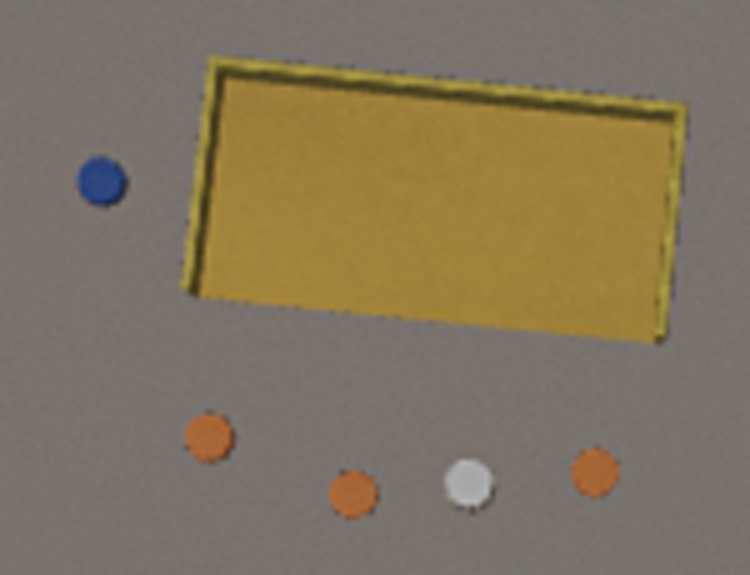

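The crop (5x, offset 210,125) shows the tray floor's front edge from (197,297) to (656,343), its back edge from (225,82) to (672,121), the vial's top at (469,483) and the blue cap at (101,181).

```bash
python3 - <<'E'
from h import *
d=get_image("top");s=get_image("scene")
q=lambda x,y,z:ray(d,210+x/5-.4,125+y/5-.4,z).round(4)
for n,p in dict(FL=(199,297,0),FR=(656,343,0),BLtop=(217,67,.03),BRtop=(680,109,.03),vial=(469,483,.048),blue=(101,181,.012),jar=None).items() if 0 else [("FL",(199,297,0)),("FR",(656,343,0)),("BLtop",(213,62,.03)),("BRtop",(684,106,.03)),("vial",(469,483,.048)),("blue",(101,181,.016))]: print(n,q(*p))
for o in orange(s,.012,(170,230,270,400)):print(o)
print("beaker",ray(d,174,228,.04),"marker",ray(d,448,225,.01),"jar",ray(d,466,198,.07),robot.state()["t"])
E
```

```text
FL [0.5875 0.1788 0.    ]
FR [ 0.5584 -0.0718  0.    ]
BLtop [0.7118 0.1672 0.03  ]
BRtop [ 0.6841 -0.088   0.03  ]
vial [0.4801 0.0305 0.048 ]
blue [0.6498 0.2299 0.016 ]
(array([337.66666667, 194.33333333]), np.int32(24), array([0.4709, 0.0982, 0.012 ]))
(array([370.04166667, 193.625     ]), np.int32(24), array([0.503 , 0.1757, 0.012 ]))
(array([292.29411765, 208.41176471]), np.int32(17), array([ 0.4805, -0.0328,  0.012 ]))
beaker [0.46784319 0.37037887 0.04      ] marker [ 0.46621706 -0.3599493   0.01      ] jar [ 0.53256852 -0.3930546   0.07      ] 0.25
```

```bash
cat >> h.py <<'E'
from scipy.spatial.transform import Rotation as Ro
TC=np.array([.635,.046]);a=-.115
X=np.array([np.cos(a),np.sin(a)]);Y=np.array([-np.sin(a),np.cos(a)])
tr=lambda p:np.array([(p[:2]-TC)@X,(p[:2]-TC)@Y])
def now():
    s=robot.state();R=Ro.from_euler("xyz",s["tcp_rot"]).as_matrix();p=np.array(s["position"])
    print("t",s["t"],"tray xy",tr(p).round(4),"z",p[2].round(4),"F",np.round(s["contact_force"],1),"w",round(s["width"],4)); return s,R,p
E
python3 - <<'E'
from h import *
s,R,p=now();print(R.round(3))
for sg in(1,-1):
    y=np.r_[sg*Y,0];x=np.array([0,0,-1.]);T=np.c_[x,y,np.cross(x,y)]
    print(sg,Ro.from_matrix(R.T@T).as_rotvec().round(3),"tool z",np.cross(x,y).round(3))
for n,q in dict(A=(.508,.1725),B=(.476,.095),C=(.486,-.036),V=(.48,.0305),blue=(.65,.23)).items():print(n,tr(np.array(q)).round(4))
# target above C, behind
g=TC+X*(-.1385-.042)+Y*-.1
print(g, (R.T@(np.r_[g,.245]-p)*100).round(2))
E
```

```text
t 0.25 tray xy [-0.3062 -0.6842] z 0.2446 F [-0.1 -0.2 -0.2] w 0.0854
[[-0.001  0.388 -0.921]
 [ 0.001 -0.921 -0.388]
 [-1.    -0.001  0.   ]]
1 [-2.628e+00 -2.000e-03  1.000e-03] tool z [ 0.993 -0.115  0.   ]
-1 [0.514 0.    0.001] tool z [-0.993  0.115  0.   ]
A [-0.1407  0.1111]
B [-0.1636  0.0304]
C [-0.1386 -0.0986]
V [-0.1522 -0.0332]
blue [-0.0062  0.1845]
[ 0.44421757 -0.0326277 ] [ 1.000e-02 -4.470e+01 -3.967e+01]
```

Emit:
{"method": "send_rows", "body": {"series": [-0.62,0,-2.5,-2.2,0,0,0,-0.62,0,-2.5,-2.2,0,0,0,-0.62,0,-2.5,-2.2,0,0,0,-0.62,0,-2.5,-2.2,0,0,0,-0.62,0,-2.5,-2.2,0,0,0,-0.62,0,-2.5,-2.2,0,0,0,-0.62,0,-2.5,-2.2,0,0,0,-0.62,0,-2.5,-2.2,0,0,0,-0.62,0,-2.5,-2.2,0,0,0,-0.62,0,-2.5,-2.2,0,0,0,-0.62,0,-2.5,-2.2,0,0,0,-0.62,0,-2.5,-2.2,0,0,0,-0.62,0,-2.5,-2.2,0,0,0,-0.62,0,-2.5,-2.2,0,0,0,-0.62,0,-2.5,-2.2,0,0,0,-0.62,0,-2.5,-2.2,0,0,0,-0.62,0,-2.5,-2.2,0,0,0,-0.62,0,-2.2,-2.2,0,0,0]}}

```text
t: 1.75
position: [0.4437, -0.0313, 0.2455]
tcp_rot: [2.139, 1.57, -0.603]
contact_force: [2.1, -0.4, 0.5]
width: 0.0158
```

Emit:
{"method": "send_rows", "body": {"series": [-0.62,0,0,0,0.103,0,0,-0.62,0,0,0,0.103,0,0,-0.62,0,0,0,0.103,0,0,-0.62,0,0,0,0.103,0,0,-0.62,0,0,0,0.102,0,0,-0.62,0,0,0,0,0,0,-0.62,0,0,0,0,0,0]}}

```text
t: 2.33
position: [0.4437, -0.0333, 0.2453]
tcp_rot: [1.721, 1.571, -1.533]
contact_force: [0.2, 0.1, -0.2]
width: 0.0164
```

```bash
cat > st.py <<'E'
from h import *
s,R,p=now();print(R.round(3).tolist(),np.round(s["joint_pos"],2))
E
python3 st.py
```

```text
t 2.3333 tray xy [-0.181  -0.1007] z 0.2453 F [ 0.2  0.1 -0.2] w 0.0164
[[0.0, -0.112, -0.994], [-0.0, -0.994, 0.112], [-1.0, 0.0, -0.0]] [ 0.46  0.01 -0.47  2.05  0.01  1.08 -1.7 ]
```

Emit:
{"method": "send_rows", "body": {"series": [-0.62,3,0,0,0,0,0,-0.62,3,0,0,0,0,0,-0.62,3,0,0,0,0,0,-0.62,3,0,0,0,0,0,-0.62,3,0,0,0,0,0,-0.62,3,0,0,0,0,0,-0.62,2,0,0,0,0,0,-0.62,1.5,0,0,0,0,0,-0.62,1,0,0,0,0,0,-0.62,0,0,0,0,0,0,-0.62,0,0,0,0,0,0]}}

```text
t: 3.25
position: [0.4439, -0.0332, 0.0203]
tcp_rot: [-0.373, 1.57, 2.655]
contact_force: [0.2, -0.3, -0.7]
width: 0.0163
```

```bash
python3 st.py; python3 - <<'E'
from h import *
d=get_image("scene");cv2.imwrite("pics/s1.png",cv2.resize(d["frame"][140:270,240:440,::-1],None,fx=4,fy=4,interpolation=cv2.INTER_CUBIC))
E
```

```text
t 3.25 tray xy [-0.1808 -0.1006] z 0.0203 F [ 0.2 -0.3 -0.7] w 0.0163
[[-0.0, -0.114, -0.993], [0.0, -0.993, 0.114], [-1.0, -0.0, 0.0]] [ 0.35  0.4  -0.41  2.2   0.28  0.59 -1.94]
```

View pics/s1.png

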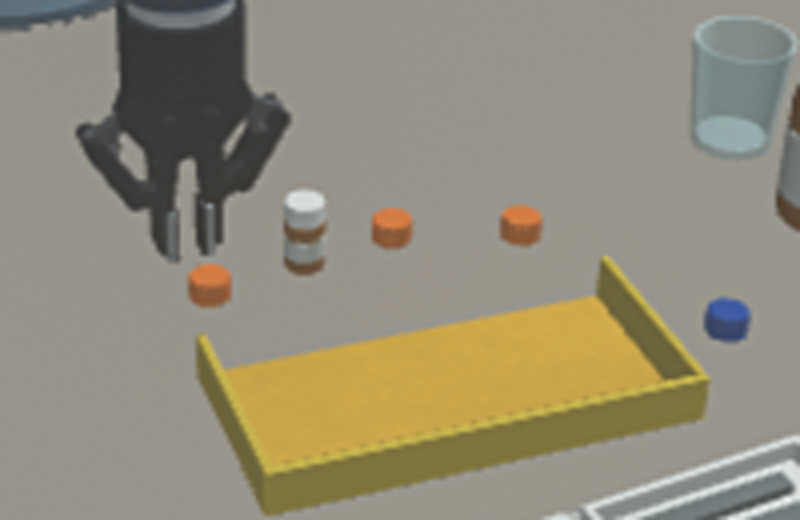

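The scene view shows the fingers straddling the line just behind the right-hand cap, which is at (210,286) in the crop, with the vial at (305,230) clear. I'll push straight past the vial, then angle inward.

Emit:
{"method": "send_rows", "body": {"series": [-0.62,0,0,-1.0,0,0,0,-0.62,0,0,-1.0,0,0,0,-0.62,0,0,-1.0,0,0,0,-0.62,0,0,-1.0,0,0,0,-0.62,0,0,-1.0,0,0,0,-0.62,0,0,-0.6,0,0,0,-0.62,0,-0.3,-1.1,0,0,0,-0.62,0,-0.3,-1.1,0,0,0,-0.62,0,-0.3,-1.1,0,0,0,-0.62,0,-0.3,-1.1,0,0,0,-0.62,0,-0.3,-1.1,0,0,0,-0.62,0,-0.3,-1.1,0,0,0,-0.62,0,-0.3,-1.0,0,0,0,-0.62,0,-0.2,-0.8,0,0,0,-0.62,0,-0.2,-0.6,0,0,0,-0.62,0,0,0,0,0,0,-0.62,0,0,0.5,0,0,0,-0.62,0,0,1.0,0,0,0]}}

```text
t: 4.8
position: [0.5769, -0.0237, 0.0203]
tcp_rot: [-2.955, 1.57, 0.071]
contact_force: [-0.5, -0.2, -0.7]
width: 0.0164
```

```bash
python3 st.py; python3 - <<'E'
from h import *
d=get_image("scene");cv2.imwrite("pics/s2.png",cv2.resize(d["frame"][140:270,240:440,::-1],None,fx=4,fy=4,interpolation=cv2.INTER_CUBIC))
for o in orange(d,.012,(170,270,270,440)):print(o,tr(o[2]).round(4))
E
```

```text
t 4.8 tray xy [-0.0498 -0.0759] z 0.0203 F [-0.5 -0.2 -0.7] w 0.0164
[[0.001, -0.115, -0.993], [0.0, -0.993, 0.115], [-1.0, -0.0, -0.001]] [ 0.28  0.58 -0.37  1.89  0.31  0.73 -1.96]
(array([369.73076923, 193.61538462]), np.int32(26), array([0.5026, 0.175 , 0.012 ])) [-0.1463  0.113 ]
(array([318.09803922, 236.64705882]), np.int32(51), array([ 0.6087, -0.0243,  0.012 ])) [-0.0181 -0.0729]
```

View pics/s2.png

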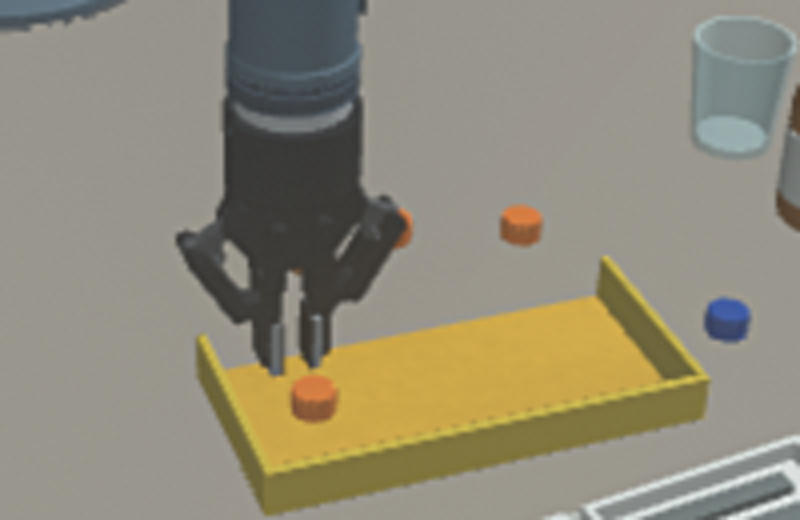

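The first cap is in, with its centre about 45 mm behind the mouth, and the vial is hidden behind the gripper but wasn't touched. Next is the middle cap.

Emit:
{"method": "send_rows", "body": {"series": [-0.62,-3,0,0,0,0,0,-0.62,-3,0,0,0,0,0,-0.62,-3,0,0,0,0,0,-0.62,-3,0,0,0,0,0,-0.62,0,-1.35,2,0,0,0,-0.62,0,-1.35,2,0,0,0,-0.62,0,-1.35,2,0,0,0,-0.62,0,-1.35,2,0,0,0,-0.62,0,-1.35,2,0,0,0,-0.62,0,-1.35,2,0,0,0,-0.62,0,-1.35,2,0,0,0,-0.62,0,-1.35,1.7,0,0,0,-0.62,0,0,0,0,0,0,-0.62,0,0,0,0,0,0]}}

```text
t: 6.02
position: [0.4311, 0.102, 0.1399]
tcp_rot: [1.163, 1.569, -2.091]
contact_force: [0.9, 0.1, -0.0]
width: 0.0161
```

```bash
python3 st.py; python3 - <<'E'
from h import *
d=get_image("scene")
for o in orange(d,.012,(170,270,270,440)):print(o,tr(o[2]).round(4))
E
```

```text
t 6.0167 tray xy [-0.209   0.0322] z 0.1399 F [ 0.9  0.1 -0. ] w 0.0161
[[-0.001, -0.112, -0.994], [-0.002, -0.994, 0.112], [-1.0, 0.002, 0.001]] [ 0.21  0.17 -0.56  2.15  0.12  0.85 -2.11]
(array([337.57692308, 194.38461538]), np.int32(26), array([0.471 , 0.0978, 0.012 ])) [-0.1689  0.0326]
(array([369.88, 193.6 ]), np.int32(25), array([0.5027, 0.1754, 0.012 ])) [-0.1463  0.1134]
(array([318.16666667, 236.5625    ]), np.int32(48), array([ 0.6085, -0.024 ,  0.012 ])) [-0.0183 -0.0726]
```

Emit:
{"method": "send_rows", "body": {"series": [-0.62,3,0,0,0,0,0,-0.62,3,0,0,0,0,0,-0.62,3,0,0,0,0,0,-0.62,2,0,0,0,0,0,-0.62,1,0,0,0,0,0,-0.62,0,0,0,0,0,0]}}

```text
t: 6.57
position: [0.4316, 0.1003, 0.0181]
tcp_rot: [0.353, 1.566, -2.906]
contact_force: [-0.4, -0.2, 0.6]
width: 0.0159
```

Emit:
{"method": "send_rows", "body": {"series": [-0.62,0,0,-0.6,0,0,0,-0.62,0,0,-1.0,0,0,0,-0.62,0,0,-1.1,0,0,0,-0.62,0,0,-1.1,0,0,0,-0.62,0,0,-1.1,0,0,0,-0.62,0,0,-1.1,0,0,0,-0.62,0,0,-1.1,0,0,0,-0.62,0,0,-1.1,0,0,0,-0.62,0,0,-1.1,0,0,0,-0.62,0,0,-1.1,0,0,0,-0.62,0,0,-1.1,0,0,0,-0.62,0,0,-1.1,0,0,0,-0.62,0,0,-1.1,0,0,0,-0.62,0,0,-1.1,0,0,0,-0.62,0,0,-1.1,0,0,0,-0.62,0,0,-1.0,0,0,0,-0.62,0,0,-0.6,0,0,0,-0.62,0,0,0,0,0,0,-0.62,0,0,0.5,0,0,0,-0.62,0,0,1.0,0,0,0]}}

```text
t: 8.23
position: [0.5923, 0.0833, 0.0203]
tcp_rot: [-2.73, 1.57, 0.296]
contact_force: [0.2, -0.3, -0.1]
width: 0.016
```

```bash
python3 st.py; python3 - <<'E'
from h import *
d=get_image("scene");cv2.imwrite("pics/s3.png",cv2.resize(d["frame"][140:270,240:440,::-1],None,fx=4,fy=4,interpolation=cv2.INTER_CUBIC))
for o in orange(d,.012,(170,270,270,440)):print(o,tr(o[2]).round(4))
E
```

```text
t 8.2333 tray xy [-0.0467  0.0322] z 0.0203 F [ 0.2 -0.3 -0.1] w 0.016
[[0.001, -0.116, -0.993], [0.0, -0.993, 0.116], [-1.0, -0.0, -0.001]] [ 0.14  0.62 -0.43  1.84  0.35  0.76 -2.17]
(array([362.44680851, 228.59574468]), np.int32(47), array([0.6248, 0.0825, 0.012 ])) [-0.0143  0.0351]
(array([318.16666667, 236.5625    ]), np.int32(48), array([ 0.6085, -0.024 ,  0.012 ])) [-0.0183 -0.0726]
```

View pics/s3.png

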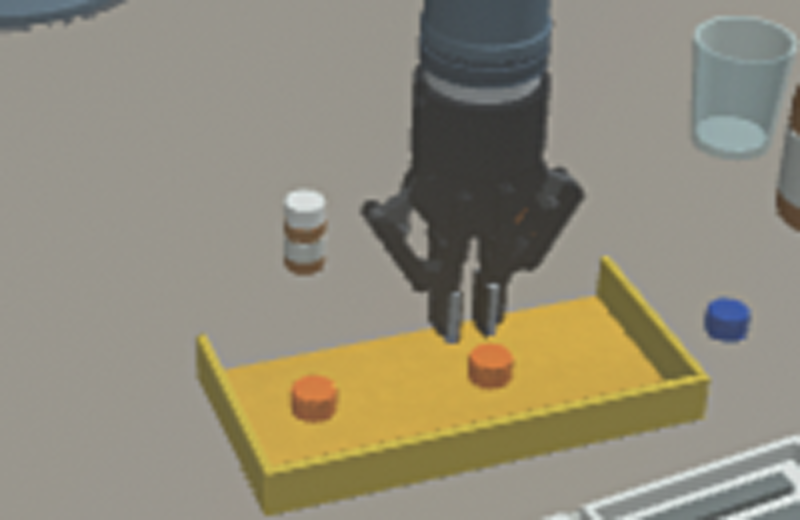

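Two caps are in, at (314,398) and (490,366) in the crop, and the vial at (305,232) is unmoved. Now the left cap.

Emit:
{"method": "send_rows", "body": {"series": [-0.62,-3,0,0,0,0,0,-0.62,-3,0,0,0,0,0,-0.62,-3,0,0,0,0,0,-0.62,-3,0,0,0,0,0,-0.62,0,-1.0,1.8,0,0,0,-0.62,0,-1.0,1.8,0,0,0,-0.62,0,-1.0,1.8,0,0,0,-0.62,0,-1.0,1.8,0,0,0,-0.62,0,-1.0,1.8,0,0,0,-0.62,0,-1.1,1.8,0,0,0,-0.62,0,-1.1,1.8,0,0,0,-0.62,0,-1.1,1.7,0,0,0,-0.62,0,0,0,0,0,0,-0.62,0,0,0,0,0,0]}}

```text
t: 9.45
position: [0.4574, 0.1829, 0.14]
tcp_rot: [1.155, 1.569, -2.098]
contact_force: [0.1, 0.1, 0.0]
width: 0.0163
```

Emit:
{"method": "send_rows", "body": {"series": [-0.62,3,0,0,0,0,0,-0.62,3,0,0,0,0,0,-0.62,3,0,0,0,0,0,-0.62,2,0,0,0,0,0,-0.62,1,0,0,0,0,0,-0.62,0,0,0,0,0,0]}}

```text
t: 9.95
position: [0.458, 0.1805, 0.0179]
tcp_rot: [0.547, 1.565, -2.711]
contact_force: [-0.4, -0.0, 0.1]
width: 0.016
```

```bash
python3 st.py; python3 - <<'E'
from h import *
d=get_image("scene")
for o in orange(d,.012,(170,270,270,440)):print(o,tr(o[2]).round(4))
E
```

```text
t 9.95 tray xy [-0.1913  0.1133] z 0.0179 F [-0.4 -0.   0.1] w 0.016
[[-0.005, -0.116, -0.993], [-0.002, -0.993, 0.116], [-1.0, 0.003, 0.005]] [-0.02  0.49 -0.49  2.09  0.37  0.66 -2.46]
(array([369.73076923, 193.61538462]), np.int32(26), array([0.5026, 0.175 , 0.012 ])) [-0.1463  0.113 ]
(array([362.44680851, 228.55319149]), np.int32(47), array([0.6247, 0.0825, 0.012 ])) [-0.0144  0.0351]
(array([318.19148936, 236.59574468]), np.int32(47), array([ 0.6086, -0.024 ,  0.012 ])) [-0.0182 -0.0726]
```

Emit:
{"method": "send_rows", "body": {"series": [-0.62,0,0,-0.8,0,0,0,-0.62,0,0,-1.0,0,0,0,-0.62,0,0,-1.0,0,0,0,-0.62,0,0.3,-1.1,0,0,0,-0.62,0,0.3,-1.1,0,0,0,-0.62,0,0.3,-1.1,0,0,0,-0.62,0,0.3,-1.1,0,0,0,-0.62,0,0.3,-1.1,0,0,0,-0.62,0,0.3,-1.1,0,0,0,-0.62,0,0.3,-1.1,0,0,0,-0.62,0,0.3,-1.1,0,0,0,-0.62,0,0.3,-1.1,0,0,0,-0.62,0,0.2,-1.1,0,0,0,-0.62,0,0.2,-1.0,0,0,0,-0.62,0,0.2,-0.6,0,0,0,-0.62,0,0,0,0,0,0,-0.62,0,0,0.5,0,0,0,-0.62,0,0,1.0,0,0,0,-0.62,0,0,0,0,0,0]}}

```text
t: 11.58
position: [0.59, 0.1347, 0.0196]
tcp_rot: [0.185, 1.566, -3.069]
contact_force: [-0.7, -0.5, 0.4]
width: 0.016
```

```bash
python3 st.py; python3 - <<'E'
from h import *
d=get_image("scene")
for o in orange(d,.012,(170,270,270,440)):print(o,tr(o[2]).round(4))
E
```

```text
t 11.5833 tray xy [-0.0549  0.083 ] z 0.0196 F [-0.7 -0.5  0.4] w 0.016
[[-0.004, -0.112, -0.994], [-0.0, -0.994, 0.112], [-1.0, 0.001, 0.004]] [ 0.07  0.64 -0.46  1.82  0.38  0.78 -2.27]
(array([380.88636364, 223.65909091]), np.int32(44), array([0.6264, 0.1317, 0.012 ])) [-0.0184  0.0841]
(array([362.34782609, 228.56521739]), np.int32(46), array([0.6246, 0.0823, 0.012 ])) [-0.0145  0.0349]
(array([318.16666667, 236.5625    ]), np.int32(48), array([ 0.6085, -0.024 ,  0.012 ])) [-0.0183 -0.0726]
```

All three are in. I'll raise the arm and pull it back clear, then do a final check.

Emit:
{"method": "send_rows", "body": {"series": [-0.62,-3,0,0,0,0,0,-0.62,-3,0,0,0,0,0,-0.62,-3,0,0,0,0,0,-0.62,-3,0,0,0,0,0,-0.62,-3,0,0,0,0,0,-0.62,-3,0,0,0,0,0,-0.62,-2,0,2,0,0,0,-0.62,0,0,2,0,0,0,-0.62,0,0,2,0,0,0,-0.62,0,0,2,0,0,0,-0.62,0,0,2,0,0,0,-0.62,0,0,2,0,0,0,-0.62,0,0,0,0,0,0,-0.62,0,0,0,0,0,0,-0.62,0,0,0,0,0,0]}}

```text
t: 12.88
position: [0.4751, 0.1473, 0.2205]
tcp_rot: [3.04, 1.569, -0.217]
contact_force: [0.7, -1.0, 0.3]
width: 0.0165
```

```bash
python3 st.py; python3 - <<'E'
from h import *
d=get_image("top");e=get_image("scene")
for o in orange(d)+orange(e,.012,(170,270,270,440)):print(o,tr(o[2]).round(4))
cv2.imwrite("pics/s4.png",cv2.resize(e["frame"],None,fx=1.25,fy=1.25)[:,:,::-1])
a=cv2.imread("pics/scene0.png")[:,:,::-1]
D=cv2.absdiff(a,e["frame"]).max(2)
for n,(r,c) in dict(vial=((186,209),(309,324)),blue=((212,227),(414,430)),jarmarker=((205,275),(120,165)),bottle=((143,200),(410,465))).items():print(n,D[r[0]:r[1],c[0]:c[1]].max())
E
```

```text
t 12.8833 tray xy [-0.1704  0.0823] z 0.2205 F [ 0.7 -1.   0.3] w 0.0165
[[0.001, -0.115, -0.993], [-0.0, -0.993, 0.115], [-1.0, 0.0, -0.001]] [ 0.19  0.17 -0.62  1.96  0.11  1.05 -2.16]
(array([267.62790698, 166.58139535]), np.int32(43), array([0.6331, 0.1274, 0.012 ])) [-0.0112  0.0806]
(array([285.6875    , 167.33333333]), np.int32(48), array([0.6304, 0.0781, 0.012 ])) [-0.0083  0.0314]
(array([324.6122449 , 172.42857143]), np.int32(49), array([ 0.6148, -0.028 ,  0.012 ])) [-0.0116 -0.0758]
(array([380.97560976, 223.56097561]), np.int32(41), array([0.6261, 0.1321, 0.012 ])) [-0.0187  0.0845]
(array([362.5, 228.5]), np.int32(46), array([0.6245, 0.0828, 0.012 ])) [-0.0147  0.0354]
(array([318.2173913 , 236.60869565]), np.int32(46), array([ 0.6087, -0.024 ,  0.012 ])) [-0.0181 -0.0726]
vial 5
blue 5
jarmarker 6
bottle 5
```

View pics/s4.png

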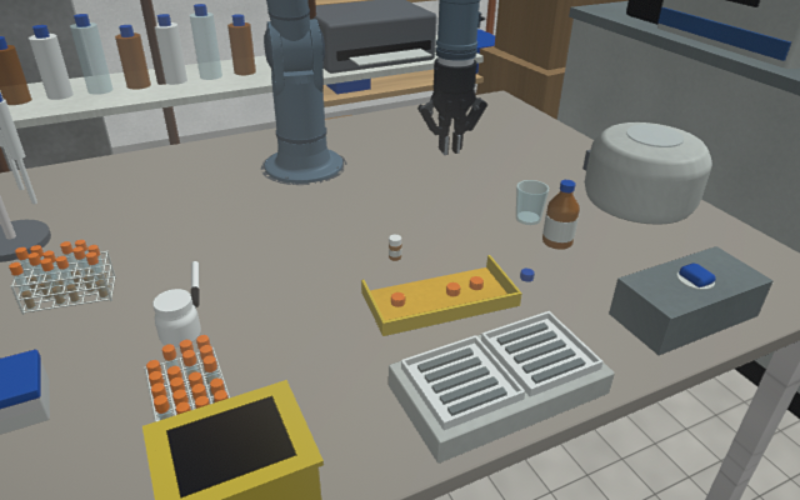

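The final picture shows all three caps inside the tray, at (398,299), (453,289) and (476,283). Nothing else has moved and the arm is high and clear.

```bash
python3 -c "
from rig import close_job
print(close_job())"
```

```text
the job is handed in; nothing more can be done
None
```

All three orange caps are inside the yellow tray. I swept each one in along the bench with the fingertips slightly open, handed the job in at about 13 s, and got no verdict back, as expected.

- **Caps:** each centre measures 44–55 mm behind the mouth (17 mm needed). They sit at about y = +0.08, +0.03 and −0.075 m in the tray frame, clear of the side walls. The two cameras disagree by 6–7 mm in depth, well within that margin.
- **Everything else:** the vial, blue cap, jar, marker, beaker and reagent bottle show no change from the first scene picture beyond image noise.
- **Arm:** it finished with the TCP at 0.22 m height, touching nothing. Force readings stayed around 2 N or less at the end of every move. No check failed.

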